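Close the concentrate jug without cross-threading its lid

TASK

Lift the measuring cup off the top of the jug and stand it mouth-down in the grey drip tray. Then close the jug: turn its loose red lid backward (anticlockwise) until it drops off the start of the thread, and only then screw it forward (clockwise), level and not cross-threaded, until it is tight at the stop with its white mark at the red mark on the jug's shoulder. Leave everything else where it stands.

Things in the scene. Friction and masses are not known exactly. Their poses are not given: they have to be found in the camera images.
- jug: squat white jug with green label, fixed upright in a low dark steel holder (134 x 134 mm) bolted to the bench; it cannot move. Origin on the bench under the neck axis, z up. Body 112 x 112 mm, flat shoulder 134 mm above the bench, neck at the centre. Handle on the +x side, below the shoulder, out to 99 mm.
- neck_rim (a point): centre of the jug's neck rim, 164 mm above the bench. Neck: 40 mm core, outside it a three-start right-hand thread out to 47 mm across, 20 mm of height per turn, 6.7 mm between ridges, and a stop lug where a closed lid comes to rest.
- jug_mark (a point): red closed-mark on the jug's shoulder, 48 mm from the neck axis along the jug's +x. TURN of the lid = angle from the jug's +x to the lid's +x, anticlockwise seen from above: 0 (within 3 degrees) when tight at the stop, lid origin then 144 mm above the bench.
- lid: red ribbed screw lid, 55 mm across, 23 mm tall, 35 g, turns easily. Origin at the centre of its lower edge, z up, +x to its white mark. At the start loose under the cup, three inner lugs lying on top of the thread: turn 9 to 52 degrees, origin 150 to 152 mm above the bench. Turned anticlockwise it climbs 1 mm per 18 degrees to 153 mm at 63; from 72 degrees on it is clear to drop.
- lid_mark (a point): white mark on top of the lid, 20 mm from its axis along the lid's +x. Let go at a turn of 72 to 85 degrees the lid drops 6 mm by its own weight, to 147 mm. Screwed clockwise from there it sinks 1 mm per 18 degrees to 144 mm at turn 25, then turns on level to the stop. Clockwise first, it would take the wrong thread and the marks could not meet.
- cup: translucent bluish measuring cup with two blue rings, upside down (mouth down) over the lid at the start, its mouth edge standing on the jug's shoulder. 64 mm across, 54 mm tall, wall 2.5 mm, closed flat top, 30 g. Origin at the centre of its mouth (lower) plane, z up through the closed end.
- tray: shallow open grey drip tray fixed to the bench, 150 x 130 mm outside (x by y), 20 mm high, walls 4 mm, floor 4 mm above the bench. Origin on the bench at its centre.
- aerosol: black aerosol can with a green cap, 64 mm across, 190 mm tall; origin at the centre of its underside. A bystander.
- paint_tin: white and blue paint tin, 108 mm across, 124 mm tall; origin at the centre of its underside. A bystander.
- filler_tub: white tub with a blue band and a push-on lid, 100 mm across, 90 mm tall; origin at the centre of its underside. A bystander.
- spray_bottle: trigger spray bottle, 77 mm across, 208 mm tall; origin at the centre of its underside. A bystander.
- tape_roll: roll of masking tape lying flat, 100 mm across, 38 mm high; origin at the centre of its underside. A bystander.
- putty_knife: putty knife lying flat, 210 mm long, 65 mm wide, 20 mm high; origin at its middle, x along it. A bystander.
There are look-alikes about, which are no part of the job. There is more than one size of the cup; the job needs the middle-sized.

How it is judged:
By the outcome, as a careful person would: the job done as asked, in the order asked, and still so for the second after the job is handed in, with the robot touching nothing.
It also fails if it takes over 54 s, if anything falls off the work surface, if the arm or the gripper's body presses on something with over 40 N, if the wrist force passes 120 N, or if a joint passes its speed limit or range.

ROBOT

A 6-joint arm with a two-finger parallel gripper is mounted at the origin on the work surface. World frame = base frame: x ahead of the robot, y to its left, z up, the work surface at z = 0. Lengths are in mm, angles in rad, forces in N, time in s.
With the tool pointing down it reaches from about 400 to 925 mm from the base axis. Payload 12.5 kg.
Tool frame: the origin (TCP) lies on the mounting face of the last link; the fingertips stand 190 mm ahead of it and the grasp point (between the pads) lies 171 mm ahead of it; x points along the fingers, y is the direction in which the jaws open and shut, and the axes are right-handed (so a half turn about x gives the same grasp; the last joint's range is limited). The gripper opens to 95 mm and grips with 3 to 60 N. Pads are 20 mm wide; open, the fingers measure 119 mm over their backs; the gripper's body (75 mm by 180 mm) begins 59 mm behind the grasp point.
Start: joints at [1.236, 0.491, 1.559, -0, 1.092, -0.106], TCP at [141.731, 608.718, 404.761] pointing down, gripper open.
Joint ranges: [-3.1, 3.1], [-0.84, 2.19], [0.05, 2.79], [-1.13, 4.28], [0.06, 2.93], [-2.69, 2.69]. Speed limits (rad/s): [2.22, 2.22, 2.79, 3.14, 3.14, 3.14].

INTERFACE

Orientations are given as [roll, pitch, yaw] about the fixed x, y, z axes, in that order (R = Rz(yaw) Ry(pitch) Rx(roll)).
In Python, from cell import env, eyes gives the robot as it stands. The module is installed in compiled form; this text tells all that it offers.
- The arm moves only by the tool jog_arm, never from a script. Its argument "deltas" is one flat list of numbers, 7 for each row, row after row: the shift along the tool's x, y, z in mm, then the turn, a rotation vector about the tool's x, y, z in rad, then the opening, from 0 (shut) to 1 (fully open). A call has 1 to 10 rows; each row shifts and turns the pose as measured when the row begins, along the tool's axes as they then stand; what a row does not reach is not made up. A row lasts 1/8 s, in which the tool goes at most 62.5 mm and 10.7 degrees, less where a joint would pass 70% of its speed; a pose out of reach is approached as far as the arm can. A call is refused whole if a number of a shift passes 62.5 or a number of a turn 0.188, either way. A call with a gripper value outside its range is refused whole. The fingers move at their own pace and stop on an object; the grip force is fixed at half the most. Time passes only in rows, so rows that do not move let the fingers close. It gives the time, the measured TCP pose, the force and the opening at its end, in the units of the state.
- env.state(): the state, without advancing time (a new reading comes with each control period).
- eyes.read_camera(name): name is "side" or "top" or "wrist"; returns a dict with "image" (400x640x3 uint8, red, green, blue), "fovy" (degrees; the focal length in pixels is half the picture's height over the tangent of half this angle, whatever the lens; pixels are square), "cx", "cy" (the principal point, pixels), "world_from_camera" (4x4, takes a point from camera to world coordinates). Camera axes: x right, y up, looking along -z (the intrinsics and any distortion apply to the point x, -y, -z); pixel columns grow to the right and rows downward; lengths in mm; the calibration is good to about 2 mm. The wrist camera is an equidistant fisheye: a pixel r from the principal point sees the ray r / f radians off the axis. A picture is of the moment at which its call begins. There is no depth.
- env.job_done(): hands the job in, once; it reports no verdict.
The state is a dict: "t": time; "joints": joint angles; "qvel": joint speeds; "tau": joint torques, N m; "eef_pos": TCP position; "tcp_rot": TCP orientation; "ft_force": force on the tool from outside, world axes, zero at the start; "moment": the same for the moment, N m; "opening": opening from 0.0 (shut) to 1.0 (fully open).
Only numpy, scipy, OpenCV 4.12 (cv2) and the standard library are available. Lean on these libraries where they do the work, as an engineer would, in place of code of your own. Each camera call takes 0.05 s, during which the arm holds its last target.

## Working session

There is one attempt and no reset: what is moved stays moved. The work goes in short steps, Python scripts to look and compute and a tool call to move; the robot and the scene stay as the last step left them, time stands still between calls to the robot, and variables do not carry over. Pictures are saved under pics/ and viewed, and the job is handed in when it is done.

Besides the shell and the picture viewer there is one more tool, called as name(argument=value, ...) on one line, values as JSON. jog_arm: Moves the arm, as the interface text tells. Its arguments: {"type":"object","properties":{"deltas":{"type":"array","items":{"type":"number"}}},"required":["deltas"]}

```bash
mkdir -p pics; cat > h.py <<'E'
import numpy as np, cv2, pickle
from cell import env, eyes
def snap(name,fn):
    c=eyes.read_camera(name); pickle.dump(c,open(f'pics/{fn}.pkl','wb'))
    cv2.imwrite(f'pics/{fn}.png',c['image'][:,:,::-1]); return c
def load(fn): return pickle.load(open(f'pics/{fn}.pkl','rb'))
def ray(c,u,v,fish=False):
    f=200/np.tan(np.radians(c['fovy'])/2); x=(u-c['cx']);y=(v-c['cy'])
    if fish:
        r=np.hypot(x,y)+1e-9; th=r/f; d=np.array([np.sin(th)*x/r,-np.sin(th)*y/r,-np.cos(th)])
    else: d=np.array([x/f,-y/f,-1.])
    M=np.array(c['world_from_camera']); return M[:3,3],M[:3,:3]@d
def onz(c,u,v,z,fish=False):
    o,d=ray(c,u,v,fish); return o+d*(z-o[2])/d[2]
def proj(c,p,fish=False):
    f=200/np.tan(np.radians(c['fovy'])/2); M=np.array(c['world_from_camera'])
    q=M[:3,:3].T@(np.array(p,float)-M[:3,3]); x,y,z=q[0],-q[1],-q[2]
    if fish:
        r=np.hypot(x,y)+1e-9; th=np.arctan2(r,z); return c['cx']+f*th*x/r, c['cy']+f*th*y/r
    return c['cx']+f*x/z, c['cy']+f*y/z
E
python3 - <<'E'
from h import *
s=env.state();print(s)
for n in('side','top','wrist'):
    c=snap(n,n+'0');print(n,c['fovy'],c['cx'],c['cy'],{k for k in c},np.round(c['world_from_camera'],3).tolist())
E
```

```text
{'t': 0.0, 'joints': array([ 1.23636712e+00,  4.91570017e-01,  1.55945068e+00, -2.12650526e-05,
        1.09166599e+00, -1.05600980e-01]), 'qvel': array([ 0.0011399 ,  0.00026564, -0.00012995, -0.00031629,  0.00094555,
       -0.00058297]), 'tau': array([ 1.09577456e-05, -6.12644291e+01, -2.58168054e+01,  6.92742504e-02,
        4.83084284e-02, -6.82182963e-05]), 'eef_pos': array([141.74330772, 608.68551234, 404.15470656]), 'tcp_rot': array([-1.65916022,  1.56970213, -1.88797863]), 'ft_force': array([-0.14800162, -0.19587274, -0.37250581]), 'moment': array([ 0.00065288,  0.04114703, -0.00874566]), 'opening': 0.9997857289617756}
side 56.40169731564363 321.0100674709922 203.7390940596198 {'cx', 'image', 'cy', 'world_from_camera', 'fovy'} [[0.96, 0.169, -0.225, 300.042], [-0.281, 0.521, -0.806, -906.377], [-0.018, 0.837, 0.548, 715.711], [0.0, 0.0, 0.0, 1.0]]
top 50.308254724966915 321.91310869920613 192.44050318034053 {'cx', 'image', 'cy', 'world_from_camera', 'fovy'} [[0.017, 0.996, -0.083, 453.377], [-1.0, 0.017, -0.001, -29.812], [-0.0, 0.083, 0.997, 1341.336], [0.0, 0.0, 0.0, 1.0]]
wrist 65.70646984690485 313.66231733254716 199.18494276508142 {'cx', 'image', 'cy', 'world_from_camera', 'fovy'} [[0.227, -0.934, -0.276, 62.784], [0.974, 0.218, 0.066, 627.625], [-0.001, -0.284, 0.959, 384.746], [0.0, 0.0, 0.0, 1.0]]
```

View pics/side0.png

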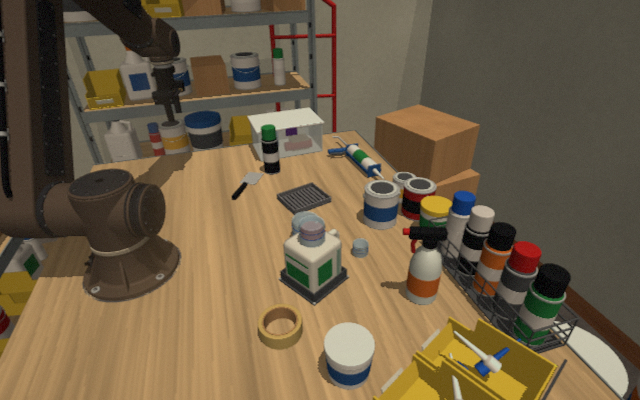

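View pics/top0.png

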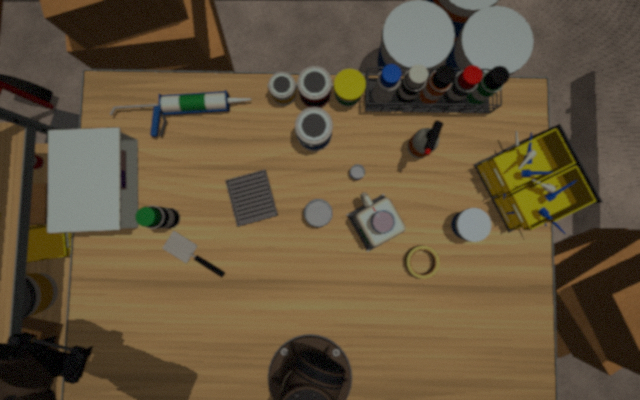

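View pics/wrist0.png

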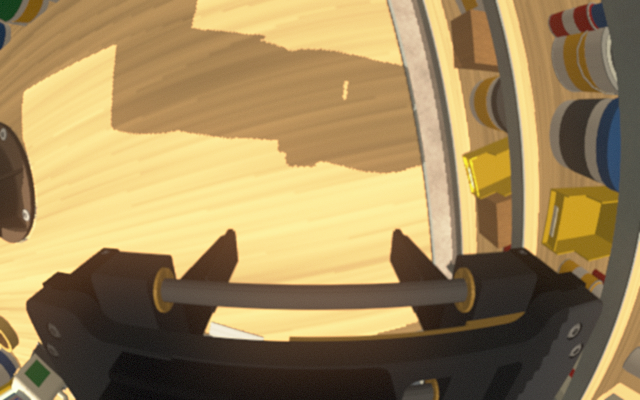

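```bash
python3 - <<'E'
from h import *
t=load('top0');s=load('side0')
a=cv2.resize(t['image'][160:280,220:420],None,fx=4,fy=4,interpolation=cv2.INTER_CUBIC)
b=cv2.resize(s['image'][170:310,240:390],None,fx=4,fy=4,interpolation=cv2.INTER_CUBIC)
cv2.imwrite('pics/tz.png',a[:,:,::-1]);cv2.imwrite('pics/sz.png',b[:,:,::-1])
for nm,(u,v),z in [('cup top',(381,221),188),('jug handle',(367,201),110),('tray',(251,198),10),('bigcup',(318,213),65),('small',(357,173),40)]: print(nm,onz(t,u,v,z).round(0))
E
```

```text
cup top [ 475. -189.  188.]
jug handle [ 534. -159.  110.]
tray [543. 194.  10.]
bigcup [498. -17.  65.]
small [ 624. -135.   40.]
```

View pics/tz.png

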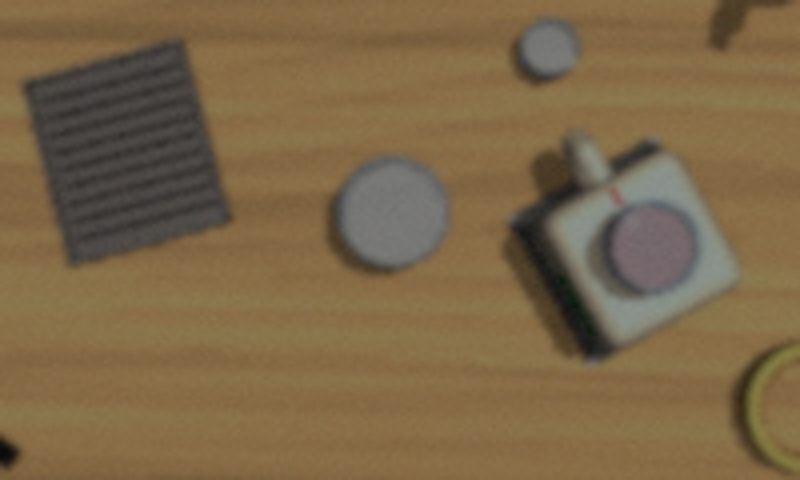

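View pics/sz.png

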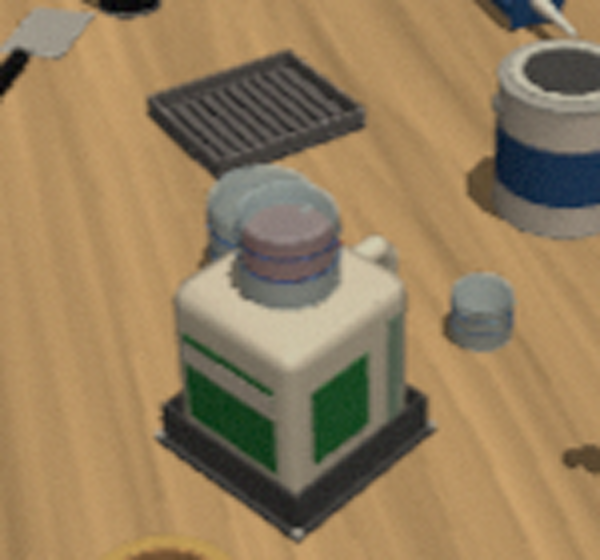

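jog_arm(deltas=[-10,-12,58,0.1,0,0,1,-10,-12,58,0.1,0,0,1,-10,-12,58,0.1,0,0,1,-10,-12,58,0.1,0,0,1,0,-12,60,0.1,0,0,1,0,-12,60,0.1,0,0,1,0,-12,60,0.1,0,0,1,0,-12,60,0.1,0,0,1])

```text
t: 1.15
eef_pos: [477.8, 270.4, 443.6]
tcp_rot: [-0.978, 1.568, -2.026]
ft_force: [0.8, 1.1, -0.3]
opening: 1.0
```

```bash
cat >> h.py <<'E'
from scipy.spatial.transform import Rotation as Ro
def Rt(s): return Ro.from_euler('xyz',s['tcp_rot']).as_matrix()
def st():
    s=env.state();R=Rt(s)
    print('t%.2f'%s['t'],'tcp',s['eef_pos'].round(1),'xax',R[:,0].round(3),'yang %.3f'%np.arctan2(R[1,1],R[0,1]),'j',s['joints'].round(3),'F',s['ft_force'].round(1),'M',s['moment'].round(2),'op %.3f'%s['opening']);return s
def to(s,p): # tool frame delta to place TCP at p
    d=Rt(s).T@(np.array(p)-s['eef_pos']);print('delta tool',d.round(1));return d
E
python3 -c "
from h import *
s=st();to(s,[475,-189,410])"
```

```text
t1.15 tcp [477.8 270.4 443.6] xax [-0.001 -0.003 -1.   ] yang 0.524 j [ 0.395  0.344  1.695 -0.002  1.105 -0.128] F [ 0.8  1.1 -0.3] M [-0.11  0.01  0.03] op 1.000
delta tool [  34.8 -232.   396.4]
```

jog_arm(deltas=[0,-28,49,0.1,0,0,1,0,-23,52,0.1,0,0,1,0,-18,54,0.1,0,0,1,0,-12,56,0.1,0,0,1,5,-7,57,0.1,0,0,1,5,-1,57,0.1,0,0,1,5,5,57,0.1,0,0,1,5,10,56,0.1,0,0,1,0,0,0,0,0,0,1])

```text
t: 2.28
eef_pos: [473.2, -204.1, 423.3]
tcp_rot: [-0.05, 1.568, -1.931]
ft_force: [1.1, -0.8, -0.1]
opening: 1.0
```

```bash
python3 -c "
from h import *
s=st();to(s,[475,-189,336]);snap('wrist','w1')"
```

```text
t2.27 tcp [ 473.2 -204.1  423.3] xax [-0.001 -0.003 -1.   ] yang -0.310 j [-0.535  0.315  1.8   -0.004  1.026 -0.223] F [ 1.1 -0.8 -0.1] M [-0.12  0.06  0.03] op 1.000
delta tool [ 87.3  -2.9 -15.2]
```

View pics/w1.png

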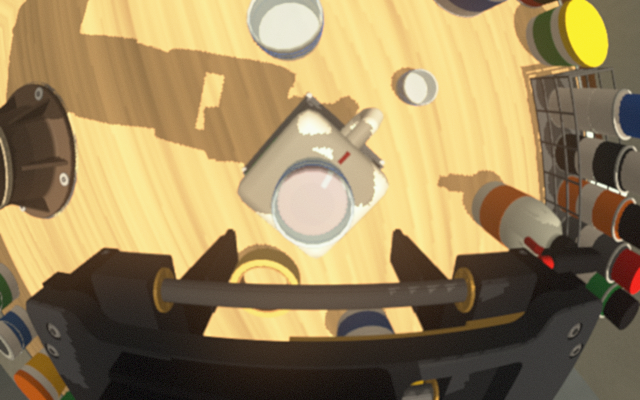

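```bash
python3 - <<'E'
from h import *
w=load('w1');t=load('top0');s=load('side0')
z=cv2.resize(w['image'][80:260,220:420],None,fx=4,fy=4,interpolation=cv2.INTER_CUBIC)[:,:,::-1];cv2.imwrite('pics/w1z.png',z)
z=cv2.resize(s['image'][205:255,285:335],None,fx=12,fy=12,interpolation=cv2.INTER_CUBIC)[:,:,::-1];cv2.imwrite('pics/s1z.png',z)
hsv=cv2.cvtColor(w['image'],cv2.COLOR_RGB2HSV)
m=((hsv[...,0]<8)|(hsv[...,0]>172))&(hsv[...,1]>150);m[:140]=0;m[175:]=0;m[:,:320]=0;m[:,370:]=0
ys,xs=np.nonzero(m);print('redw',xs.mean(),ys.mean(),len(xs),onz(w,xs.mean(),ys.mean(),134,True))
print('cup w',onz(w,316,202,188,True))
hsv=cv2.cvtColor(t['image'],cv2.COLOR_RGB2HSV)
print('red top',onz(t,374,208.75,134),'cup top',onz(t,383,221.75,186))
E
```

```text
redw 343.65625 157.53125 32 [ 509.16568905 -175.54819384  134.        ]
cup w [ 478.22052033 -191.08269932  188.        ]
red top [ 510.43259698 -176.54013584  134.        ] cup top [ 473.1961522  -194.81979596  186.        ]
```

View pics/w1z.png

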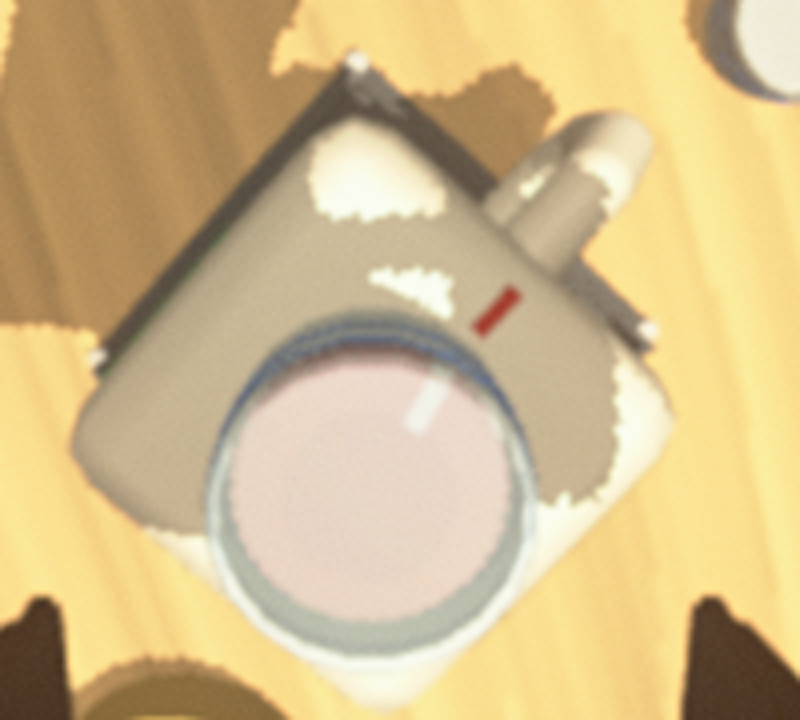

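View pics/s1z.png

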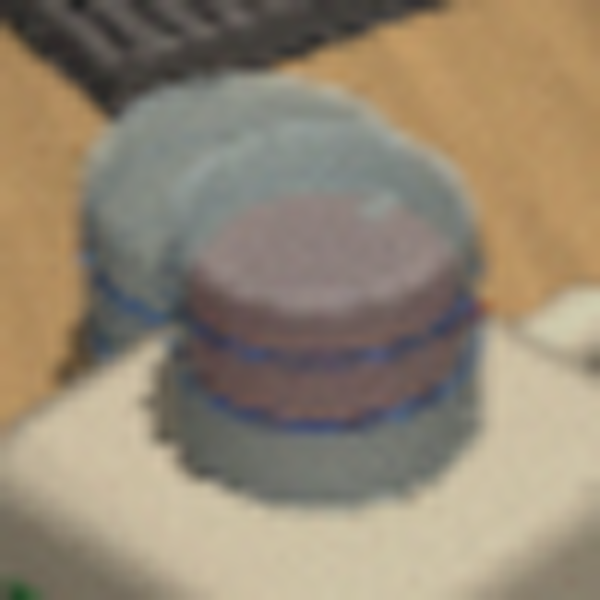

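```bash
python3 - <<'E'
from h import *
w=load('w1');s=load('side0')
c=onz(w,312.8,204,188,True);l=onz(w,312.5,200.5,174,True);lm=onz(w,327.3,180,174,True);jm=onz(w,344.2,157.7,134,True)
print(c,l,lm,jm)
# jug holder corners zoomed: bolt corners px
for u,v in [(356,62),(96,356),(648,328)]: print('bolt',onz(w,220+u/4,80+v/4,20,True).round(1))
for p in(c,l):
  d=jm-p;print('jugx',np.degrees(np.arctan2(d[1],d[0])),np.hypot(*d[:2]))
d=lm-l;print('lid',np.degrees(np.arctan2(d[1],d[0])),np.hypot(*d[:2]))
# side: lid top ellipse center in crop (322,250)->/12 ; cup bottom
print('side lid top',onz(s,285+325/12,205+252/12,174))
E
```

```text
[ 475.5311222  -191.82578292  188.        ] [ 474.78052345 -193.26462296  174.        ] [ 490.51095539 -181.17837628  174.        ] [ 509.58280614 -175.83624603  134.        ]
bolt [ 496.6 -109.4   20. ]
bolt [ 389.1 -170.8   20. ]
bolt [ 559.8 -216.1   20. ]
jugx 25.153186780322347 37.61891105464519
jugx 26.600910794837585 38.922322680544845
lid 37.53634578398615 19.837435514686728
side lid top [ 474.34060802 -197.4046021   174.        ]
```

```bash
python3 - <<'E'
from h import *
s=st();to(s,[475,-193,335])
w=load('w1')
for u,v in [(475,335),(520,290)]: print(onz(w,220+u/4,80+v/4,134,True).round(1))
E
```

```text
t2.33 tcp [ 473.2 -202.5  423.5] xax [-0.001 -0.003 -1.   ] yang -0.308 j [-0.532  0.314  1.801 -0.003  1.027 -0.223] F [ 0.3 -0.5 -0.8] M [-0.12  0.08  0.  ] op 1.001
delta tool [88.5 -1.2 -9.9]
[ 503.4 -179.6  134. ]
[ 515.8 -172.9  134. ]
```

jog_arm(deltas=[15,-1,-9,0,0,0,1,35,0,0,0,0,0,1,35,0,0,0,0,0,1,4,0,0,0,0,0,1])

```text
t: 2.82
eef_pos: [475.2, -189.4, 333.7]
tcp_rot: [0.445, 1.568, -1.427]
ft_force: [0.3, -0.4, 0.0]
opening: 1.001
```

```bash
python3 - <<'E'
from h import *
s=st();to(s,[474.5,-194.5,335]);snap('wrist','w2')
E
```

```text
t2.83 tcp [ 475.2 -189.4  333.7] xax [ 0.    -0.003 -1.   ] yang -0.301 j [-0.508  0.423  1.914 -0.003  0.802 -0.205] F [ 0.3 -0.4  0. ] M [-0.09  0.14  0.05] op 1.001
delta tool [-1.3  0.8  5.1]
```

View pics/w2.png

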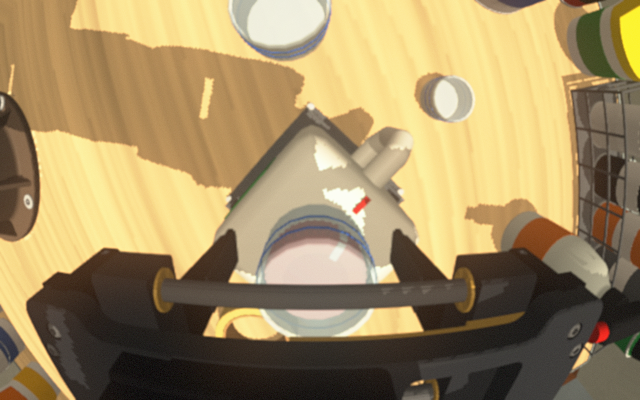

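jog_arm(deltas=[0,1,5,0,0,0,1,0,0,0,0,0,0,0,0,0,0,0,0,0,0,0,0,0,0,0,0,0,0,0,0,0,0,0,0])

```text
t: 3.5
eef_pos: [475.4, -194.5, 338.2]
tcp_rot: [1.11, 1.562, -0.76]
ft_force: [0.1, -0.1, -0.9]
opening: 0.678
```

```bash
python3 - <<'E'
from h import *
s=st()
E
```

```text
t3.50 tcp [ 475.4 -194.5  338.2] xax [ 0.007 -0.006 -1.   ] yang -0.300 j [-0.517  0.419  1.906 -0.003  0.808 -0.215] F [ 0.1 -0.1 -0.9] M [-0.17  0.1   0.04] op 0.678
```

jog_arm(deltas=[-10,0,0,0,0,0,0,-20,0,0,0,0,0,0,-20,0,0,0,0,0,0,-20,0,0,0,0,0,0])

```text
t: 4.0
eef_pos: [474.8, -194.0, 410.9]
tcp_rot: [1.026, 1.564, -0.844]
ft_force: [-0.0, -0.2, -1.2]
opening: 0.679
```

```bash
python3 - <<'E'
from h import *
s=st();to(s,[543,194,395]);snap('side','s3');snap('wrist','w3')
c=load('s3');cv2.imwrite('pics/s3z.png',cv2.resize(c['image'][150:300,230:430],None,fx=4,fy=4)[:,:,::-1])
t=load('top0')
cor=[(182,40),(24,84),(72,265),(230,220)]
P=np.array([onz(t,220+u/4,160+v/4,20) for u,v in cor]);print(P.round(0),P.mean(0))
E
```

```text
t4.00 tcp [ 474.8 -194.   410.9] xax [ 0.004 -0.005 -1.   ] yang -0.300 j [-0.516  0.325  1.823 -0.003  0.988 -0.215] F [-0.  -0.2 -1.2] M [-0.1   0.12 -0.04] op 0.679
delta tool [  14.2  -49.6 -390.9]
[[631. 150.  20.]
 [595. 272.  20.]
 [454. 230.  20.]
 [491. 109.  20.]] [542.88775786 189.97927154  20.        ]
```

View pics/s3z.png

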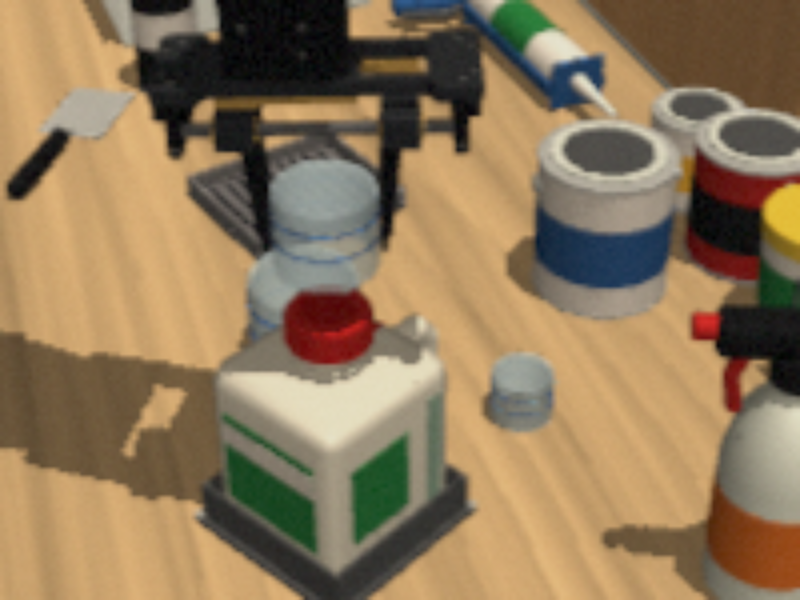

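View pics/w3.png

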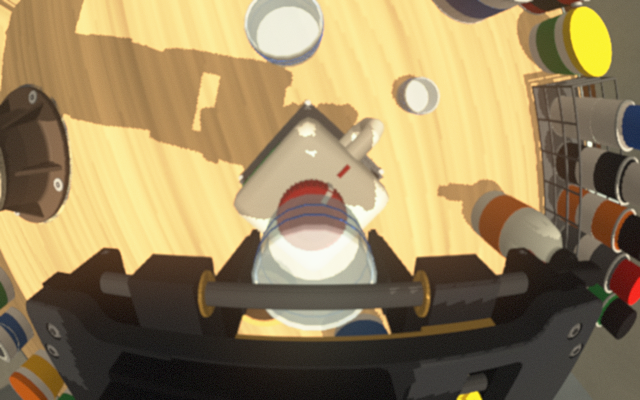

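jog_arm(deltas=[0,-7,-55,-0.083,0,0,0,0,-3,-56,-0.083,0,0,0,0,2,-56,-0.083,0,0,0,0,7,-55,-0.083,0,0,0,10,11,-55,-0.083,0,0,0,20,16,-53,-0.083,0,0,0,20,10,-25,-0.06,0,0,0,0,0,0,0,0,0,0])

```text
t: 5.1
eef_pos: [536.2, 172.4, 354.6]
tcp_rot: [0.397, 1.561, -0.9]
ft_force: [-0.0, -0.2, -0.0]
opening: 0.679
```

```bash
python3 - <<'E'
from h import *
s=st();to(s,[543,190,215]);snap('side','s4');snap('top','t4');snap('wrist','w4')
c=load('s4');print(proj(c,[543,190,20]))
P=[proj(c,np.array([543,190,20])+np.r_[Ro.from_euler('z',16.3,True).as_matrix()[:2,:2]@[x,y],0]) for x,y in[(75,65),(-75,65),(-75,-65),(75,-65)]]
im=c['image'].copy();cv2.polylines(im,[np.int32(np.round(P))],True,(255,0,0))
cv2.imwrite('pics/s4z.png',cv2.resize(im[120:270,230:430],None,fx=4,fy=4)[:,:,::-1])
E
```

```text
t5.10 tcp [536.2 172.4 354.6] xax [ 0.006 -0.008 -1.   ] yang 0.274 j [ 0.195  0.461  1.77  -0.011  0.906 -0.072] F [-0.  -0.2 -0. ] M [-0.13  0.03  0.02] op 0.679
delta tool [139.5  10.8 -16.4]
(np.float64(303.563352770548), np.float64(195.09349937191502))
```

View pics/s4z.png

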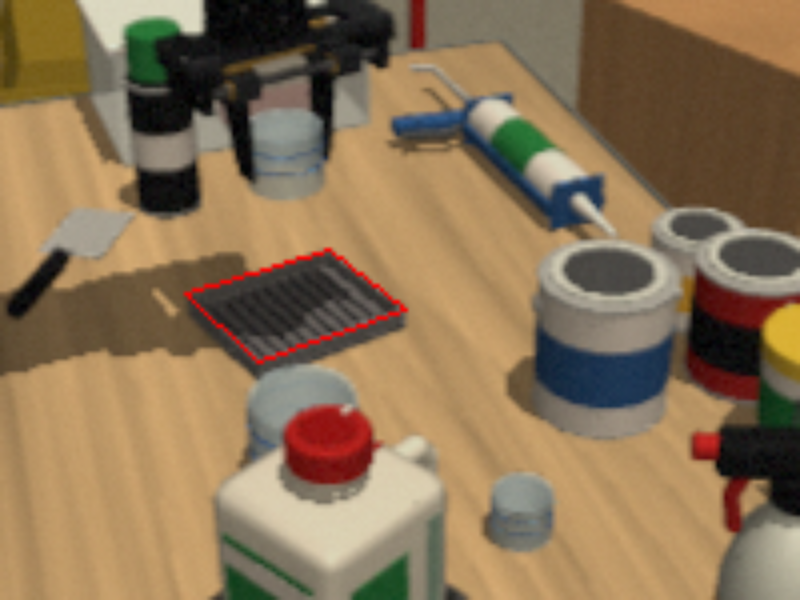

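View pics/w4.png

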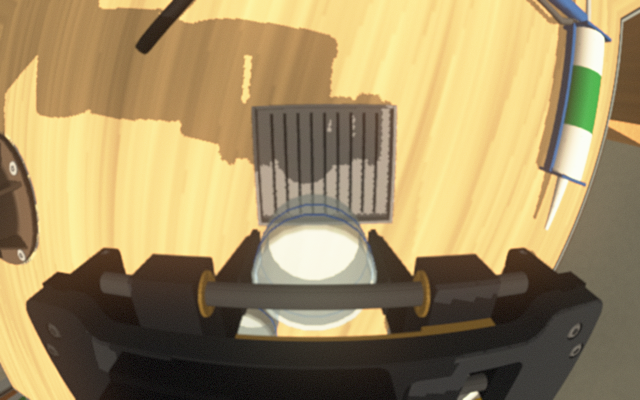

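jog_arm(deltas=[20,10,-15,0,0,0,0,40,0,0,0,0,0,0,40,0,0,0,0,0,0,20,0,0,0,0,0,0,0,0,0,0,0,0,0])

```text
t: 5.88
eef_pos: [545.2, 180.6, 238.6]
tcp_rot: [0.993, 1.552, -0.321]
ft_force: [0.3, -0.1, 0.4]
opening: 0.677
```

```bash
python3 - <<'E'
from h import *
s=st();to(s,[543,190,208])
E
```

```text
t5.88 tcp [545.2 180.6 238.6] xax [ 0.018 -0.006 -1.   ] yang 0.258 j [ 0.206  0.635  1.837 -0.015  0.654 -0.039] F [ 0.3 -0.1  0.4] M [-0.07  0.05  0.01] op 0.677
delta tool [ 30.5  -0.3 -10. ]
```

jog_arm(deltas=[12,0,-8,0,0.01,-0.016,0,10,0,-2,0,0,0,0,0,0,0,0,0,0,0])

```text
t: 6.25
eef_pos: [543.4, 189.9, 217.8]
tcp_rot: [1.743, 1.568, 0.428]
ft_force: [0.6, 0.3, -0.6]
opening: 0.68
```

```bash
cat >> h.py <<'E'
def lev(s):
    R=Rt(s);w=np.cross(R[:,0],[0,0,-1]);print('level rot tool',(R.T@w).round(4))
E
python3 - <<'E'
from h import *
s=st();to(s,[543,190,208]);lev(s)
E
```

```text
t6.25 tcp [543.4 189.9 217.8] xax [ 0.002  0.001 -1.   ] yang 0.256 j [ 2.210e-01  6.690e-01  1.842e+00  1.000e-03  6.290e-01 -3.500e-02] F [ 0.6  0.3 -0.6] M [-0.07  0.05  0.01] op 0.680
delta tool [ 9.8 -0.4 -0.2]
level rot tool [ 0.     -0.0004 -0.0023]
```

jog_arm(deltas=[6,0,0,0,0,0,0,2,0,0,0,0,0,0,0,0,0,0,0,0,0])

```text
t: 6.62
eef_pos: [543.5, 190.1, 210.0]
tcp_rot: [1.657, 1.567, 0.342]
ft_force: [-0.2, 0.6, -0.3]
opening: 0.683
```

jog_arm(deltas=[2,0,0,0,0,0,0])

```text
t: 6.75
eef_pos: [543.6, 190.1, 208.1]
tcp_rot: [1.65, 1.567, 0.335]
ft_force: [-5.0, 3.6, 17.7]
opening: 0.681
```

jog_arm(deltas=[-0.5,0,0,0,0,0,0,0,0,0,0,0,0,0.82,0,0,0,0,0,0,0.82,0,0,0,0,0,0,0.82])

```text
t: 7.25
eef_pos: [543.7, 190.1, 208.8]
tcp_rot: [1.632, 1.566, 0.317]
ft_force: [-1.2, 0.0, 0.3]
opening: 0.814
```

```bash
python3 - <<'E'
from h import *
s=st();c=snap('wrist','w5')
E
```

```text
t7.25 tcp [543.7 190.1 208.8] xax [ 0.004  0.001 -1.   ] yang 0.256 j [ 2.220e-01  6.840e-01  1.845e+00  1.000e-03  6.080e-01 -3.500e-02] F [-1.2  0.   0.3] M [-0.12  0.05  0.01] op 0.814
```

View pics/w5.png

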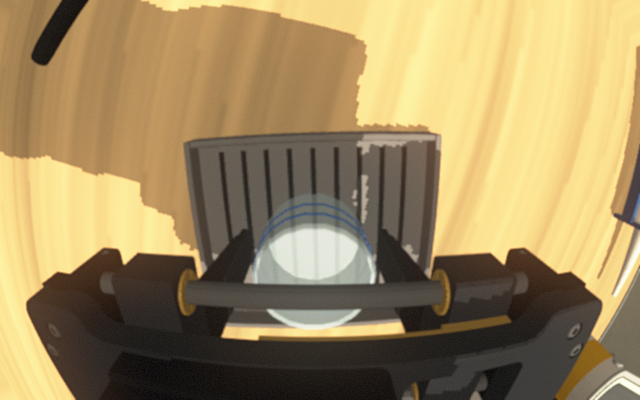

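jog_arm(deltas=[-10,0,0,0,0,0,0.82,-30,0,0,0,0,0,0.82,-60,0,0,0,0,0,1,-60,0,0,0,0,0,1,-40,0,0,0,0,0,1])

```text
t: 7.92
eef_pos: [542.6, 189.7, 414.4]
tcp_rot: [-2.196, 1.57, 2.772]
ft_force: [-0.1, -0.3, -0.2]
opening: 0.997
```

jog_arm(deltas=[0,-23,51,0.079,0,0,1,0,-19,52,0.079,0,0,1,0,-15,54,0.079,0,0,1,0,-11,55,0.079,0,0,1,0,-6,55,0.079,0,0,1,0,-2,56,0.079,0,0,1,0,2,45,0.079,0,0,1,0,0,0,0,0,0,1])

```text
t: 8.93
eef_pos: [470.5, -194.3, 423.7]
tcp_rot: [1.823, 1.557, -0.061]
ft_force: [-0.5, 0.3, 0.1]
opening: 0.999
```

```bash
python3 - <<'E'
from h import *
s=st();to(s,[474.5,-194.5,400]);lev(s);w=snap('wrist','w6')
cv2.imwrite('pics/w6z.png',cv2.resize(w['image'][80:260,220:420],None,fx=4,fy=4,interpolation=cv2.INTER_CUBIC)[:,:,::-1])
E
```

```text
t8.93 tcp [ 470.5 -194.3  423.7] xax [ 0.014 -0.001 -1.   ] yang -0.313 j [-0.523  0.304  1.816  0.007  1.01  -0.213] F [-0.5  0.3  0.1] M [-0.07  0.09 -0.05] op 0.999
delta tool [23.7  3.6 -1. ]
level rot tool [ 0.     -0.0035 -0.0134]
```

View pics/w6z.png

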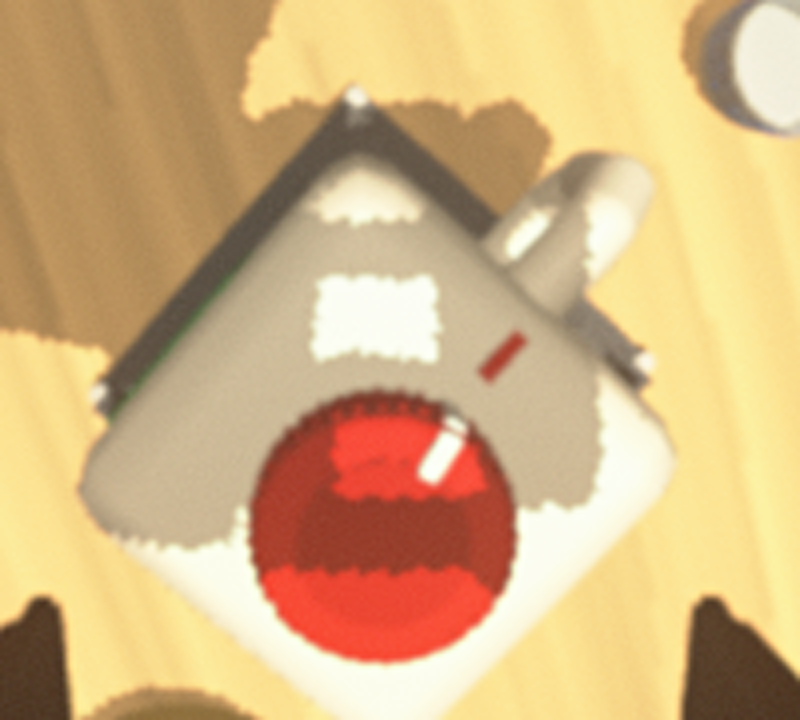

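```bash
cat >> h.py <<'E'
def P(c,u,v,z,ou=220,ov=80,k=4): return onz(c,ou+(u+.5)/k-.5,ov+(v+.5)/k-.5,z,True)
def ang(d): return np.degrees(np.arctan2(d[1],d[0]))
E
python3 - <<'E'
from h import *
w=load('w6')
for z in(173,):
  c=P(w,383,529,z)
  L=P(w,250,525,z);R=P(w,516,525,z);B=P(w,383,662,z);print(c,np.linalg.norm(L-R),np.linalg.norm(B-c))
  m1=P(w,428,480,z);m2=P(w,457,428,z);m=(m1+m2)/2
  print('mark',m,np.linalg.norm(m-c),'ang from c',ang(m-c),'ang strip',ang(m2-m1))
j1=P(w,484,378,134);j2=P(w,522,337,134);j=(j1+j2)/2
print('jug',j,'strip ang',ang(j2-j1),'from c',ang(j-c),np.linalg.norm((j-c)[:2]),np.linalg.norm((j1-c)[:2]),np.linalg.norm((j2-c)[:2]))
for b in [(356,97),(100,395),(642,365)]: print('bolt',P(w,*b,15).round(1))
E
```

```text
[ 474.97041978 -192.98578931  173.        ] 52.624892994148524 28.85892471771469
mark [ 490.62667628 -182.02079219  173.        ] 19.114118590546187 ang from c 35.005815286078935 ang strip 44.28353043008956
jug [ 509.39618221 -175.82969583  134.        ] strip ang 30.330335113275847 from c 26.489390541796165 38.463809772051526 32.21434669766608 44.717977859750704
bolt [ 496.6 -108.4   15. ]
bolt [ 387.8 -172.3   15. ]
bolt [ 558.8 -217.8   15. ]
```

jog_arm(deltas=[40,3,0,0,-0.003,-0.013,1,30,0,0,0,0,0,1,10,0,0,0,0,0,1,0,0,0,0,0,0,1])

```text
t: 9.48
eef_pos: [474.8, -190.7, 344.4]
tcp_rot: [1.707, 1.567, -0.17]
ft_force: [-0.1, -0.2, -0.3]
opening: 0.997
```

```bash
python3 - <<'E'
from h import *
s=st();to(s,[474.5,-194.5,333]);lev(s)
E
```

```text
t9.47 tcp [ 474.8 -190.7  344.4] xax [ 0.003 -0.001 -1.   ] yang -0.306 j [-0.511  0.408  1.903  0.002  0.827 -0.207] F [-0.1 -0.2 -0.3] M [-0.09  0.1   0.04] op 0.997
delta tool [11.4  0.8  3.7]
level rot tool [ 0.     -0.0004 -0.0033]
```

jog_arm(deltas=[7,0.8,3.7,0,0,-0.003,1,4,0,0,0,0,0,1,0,0,0,0,0,0,1])

```text
t: 9.85
eef_pos: [474.9, -194.3, 334.8]
tcp_rot: [1.509, 1.567, -0.367]
ft_force: [-0.2, 1.1, 0.1]
opening: 0.998
```

```bash
python3 - <<'E'
from h import *
s=st();to(s,[474.5,-194.5,333]);lev(s);w=snap('wrist','w7')
cv2.imwrite('pics/w7z.png',cv2.resize(w['image'][160:340,220:420],None,fx=4,fy=4,interpolation=cv2.INTER_CUBIC)[:,:,::-1])
E
```

```text
t9.85 tcp [ 474.9 -194.3  334.8] xax [ 0.003 -0.001 -1.   ] yang -0.305 j [-5.17e-01  4.24e-01  1.91e+00  1.00e-03  8.05e-01 -2.13e-01] F [-0.2  1.1  0.1] M [-0.12  0.01 -0.  ] op 0.998
delta tool [ 1.8 -0.3  0.3]
level rot tool [-0.      0.0002 -0.0033]
```

View pics/w7z.png

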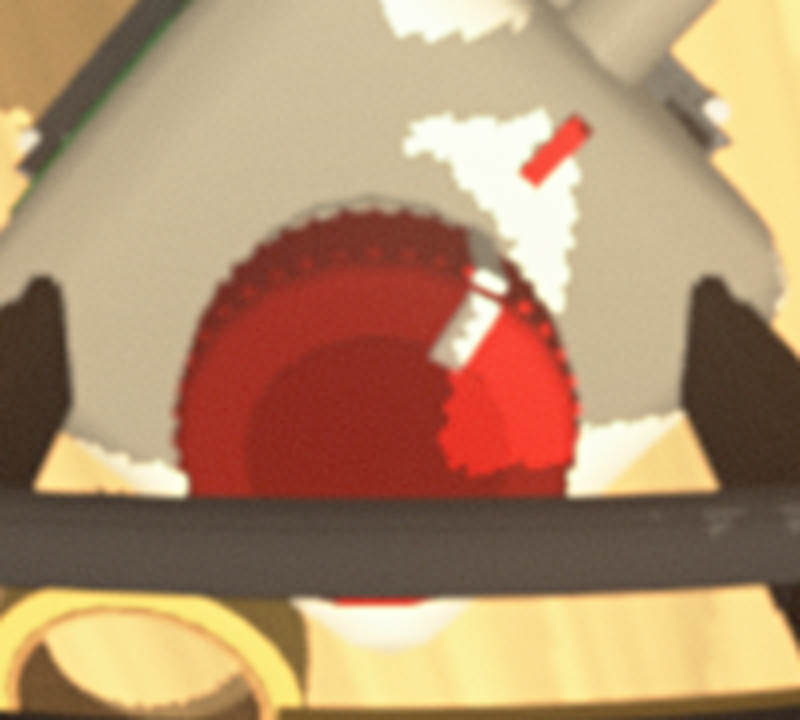

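```bash
python3 - <<'E'
from h import *
w=load('w7')
q=lambda u,v,z:P(w,u,v,z,220,160)
m1=q(446,362,173.3);m2=q(490,290,173.3);m=(m1+m2)/2
j1=q(530,180,134);j2=q(582,122,134)
ax=np.array([474.6,-194.4])
for p in(m1,m2,m,j1,j2): print(p.round(1),np.hypot(*(p[:2]-ax)).round(1),ang(p[:2]-ax).round(1))
print(ang(m2-m1),ang(j2-j1))
l,r,b=q(178,440,173.3),q(575,440,173.3),q(378,603,173.3);print(l,r,b)
E
```

```text
[ 486.5 -185.8  173.3] 14.7 35.9
[ 494.5 -177.9  173.3] 25.9 39.6
[ 490.5 -181.8  173.3] 20.3 38.3
[ 504.4 -179.   134. ] 33.5 27.4
[ 514.5 -172.5  134. ] 45.6 28.8
44.48272064000106 32.740304589728794
[ 449.62019632 -186.41412967  173.3       ] [ 499.54918996 -202.23965966  173.3       ] [ 466.81279482 -219.66666737  173.3       ]
```

jog_arm(deltas=[1,0,0,0,0,-0.003,0,0,0,0,0,0,0,0,0,0,0,0,0,0,0,0,0,0,0,0,0,0,0,0,0,0,0,0,0])

```text
t: 10.52
eef_pos: [474.9, -194.4, 334.4]
tcp_rot: [1.2, 1.57, -0.676]
ft_force: [-0.9, 0.2, 0.4]
opening: 0.575
```

```bash
python3 - <<'E'
from h import *
s=st();to(s,[474.5,-194.5,333]);lev(s)
E
```

```text
t10.53 tcp [ 474.9 -194.4  334.4] xax [ 0.001 -0.001 -1.   ] yang -0.305 j [-0.517  0.424  1.91  -0.     0.806 -0.212] F [-0.9  0.2  0.4] M [-0.12  0.04 -0.  ] op 0.575
delta tool [ 1.4 -0.3  0.2]
level rot tool [ 0.      0.0004 -0.0011]
```

jog_arm(deltas=[-0.4,0,0,-0.15,0,0,0,-0.5,0,0,-0.15,0,0,0,-0.5,0,0,-0.15,0,0,0])

```text
t: 10.9
eef_pos: [474.7, -194.3, 335.7]
tcp_rot: [-0.783, 1.571, -2.196]
ft_force: [-2.3, 0.1, 0.8]
opening: 0.573
```

```bash
python3 - <<'E'
from h import *
s=st();to(s,[474.5,-194.5,333]);lev(s);w=snap('wrist','w8')
cv2.imwrite('pics/w8z.png',cv2.resize(w['image'][160:340,220:420],None,fx=4,fy=4,interpolation=cv2.INTER_CUBIC)[:,:,::-1])
E
```

```text
t10.90 tcp [ 474.7 -194.3  335.7] xax [-0. -0. -1.] yang 0.158 j [-0.517  0.422  1.909 -0.     0.811 -0.675] F [-2.3  0.1  0.8] M [0.04 0.46 0.  ] op 0.573
delta tool [ 2.7 -0.2  0.2]
level rot tool [-0.      0.0001  0.0001]
```

View pics/w8z.png

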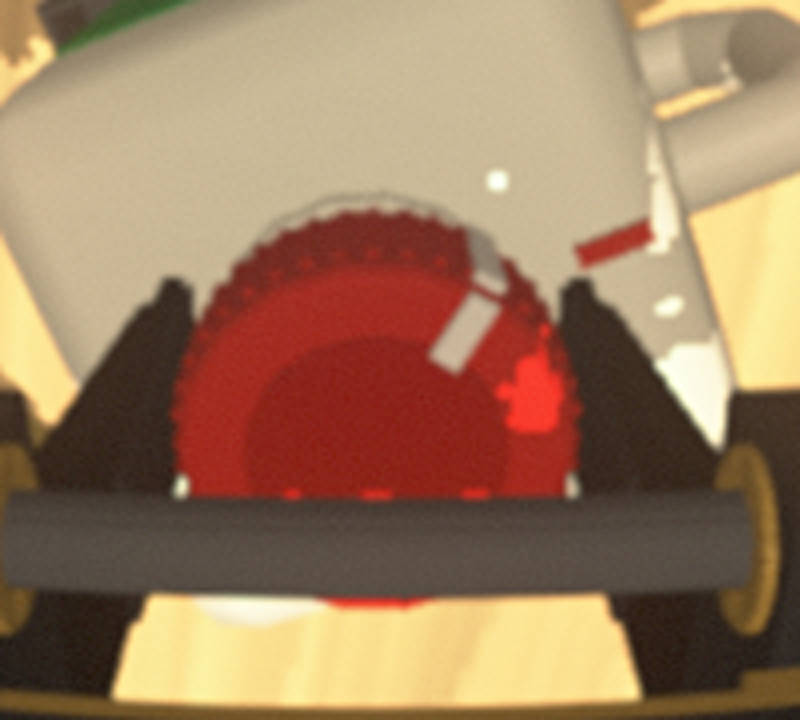

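jog_arm(deltas=[-0.5,0,0,-0.15,0,0,0,-0.5,0,0,-0.15,0,0,0,-0.4,0,0,-0.15,0,0,0,0,0,0,-0.15,0,0,0,0,0,0,-0.08,0,0,0,0,0,0,0,0,0,0])

```text
t: 11.7
eef_pos: [473.4, -194.4, 336.7]
tcp_rot: [-2.561, 1.566, 3.003]
ft_force: [0.7, -0.5, -0.6]
opening: 0.573
```

```bash
python3 - <<'E'
from h import *
s=st();to(s,[474.5,-194.5,333]);lev(s);w=snap('wrist','w9')
cv2.imwrite('pics/w9z.png',cv2.resize(w['image'][160:340,220:420],None,fx=4,fy=4,interpolation=cv2.INTER_CUBIC)[:,:,::-1])
E
```

```text
t11.70 tcp [ 473.4 -194.4  336.7] xax [-0.005  0.001 -1.   ] yang 0.852 j [-0.518  0.42   1.909 -0.003  0.817 -1.369] F [ 0.7 -0.5 -0.6] M [-0.15  0.02  0.01] op 0.573
delta tool [3.7 0.6 0.9]
level rot tool [-0.     -0.0041  0.0027]
```

View pics/w9z.png

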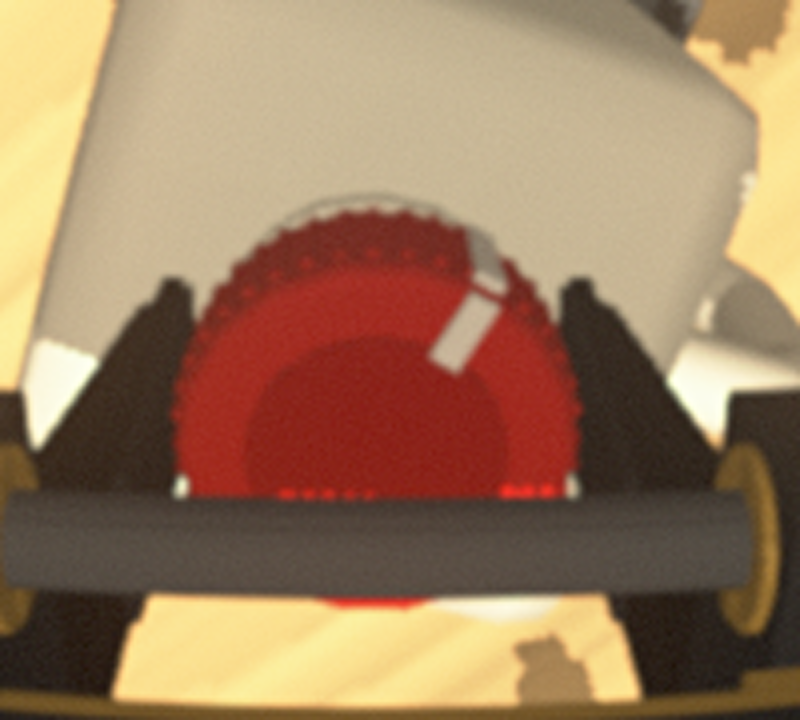

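jog_arm(deltas=[0,0.6,0.9,0,-0.004,0.003,0,0,0,0,0,0,0,0.8,0,0,0,0,0,0,0.8,0,0,0,0,0,0,0.8])

```text
t: 12.25
eef_pos: [474.0, -194.5, 336.5]
tcp_rot: [-2.783, 1.568, 2.774]
ft_force: [-0.9, -0.3, 0.1]
opening: 0.788
```

```bash
python3 - <<'E'
from h import *
s=st();to(s,[474.6,-194.4,329]);lev(s);w=snap('wrist','w10');c=snap('side','s10')
cv2.imwrite('pics/w10z.png',cv2.resize(w['image'][160:340,220:420],None,fx=4,fy=4,interpolation=cv2.INTER_CUBIC)[:,:,::-1])
cv2.imwrite('pics/s10z.png',cv2.resize(c['image'][200:270,270:360],None,fx=8,fy=8,interpolation=cv2.INTER_CUBIC)[:,:,::-1])
E
```

```text
t12.25 tcp [ 474.  -194.5  336.5] xax [-0.002  0.001 -1.   ] yang 0.844 j [-0.518  0.421  1.909 -0.     0.814 -1.362] F [-0.9 -0.3  0.1] M [-0.06  0.03 -0.  ] op 0.788
delta tool [7.5 0.5 0.4]
level rot tool [-0.     -0.0022  0.0008]
```

View pics/w10z.png

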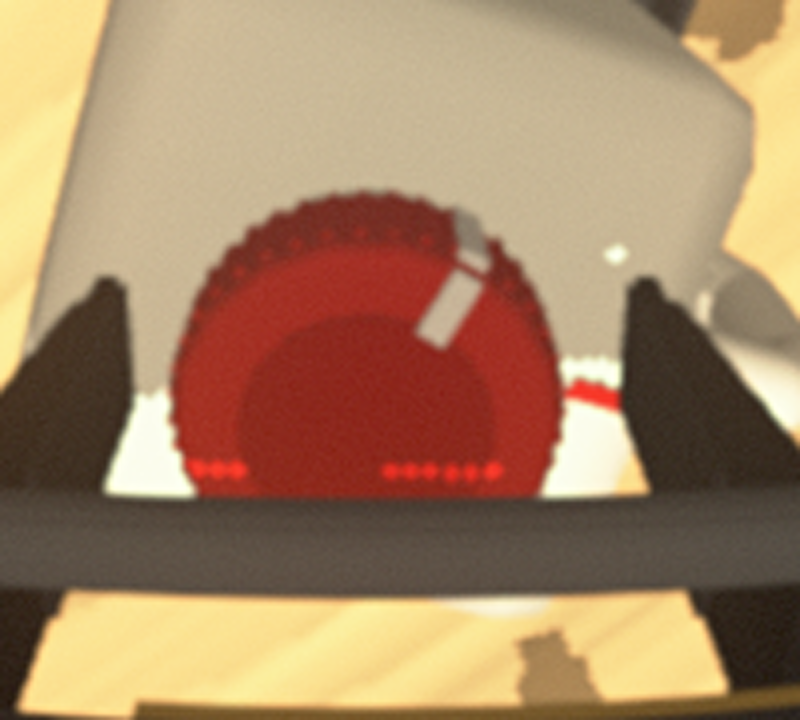

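View pics/s10z.png

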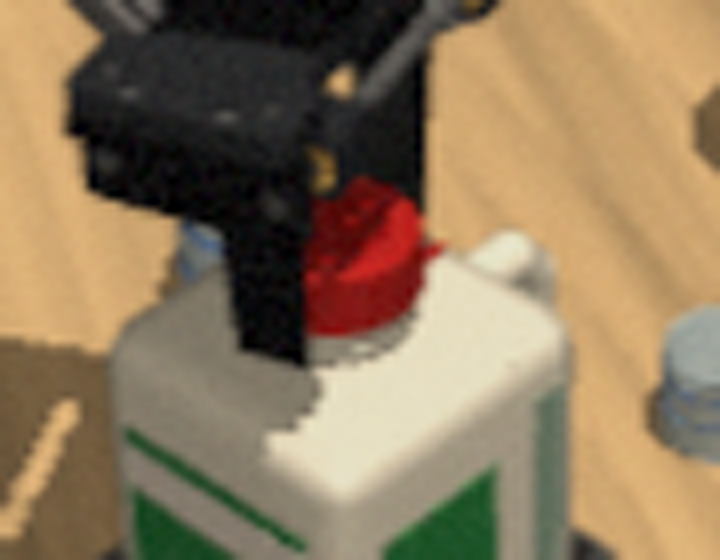

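```bash
python3 - <<'E'
from h import *
w=load('w10')
q=lambda u,v,z:P(w,u,v,z,220,160)
for z in (170,176):
  m1=q(429,342,z);m2=q(472,278,z);m=(m1+m2)/2;ax=np.array([474.6,-194.4])
  print(z,m.round(1),np.hypot(*(m[:2]-ax)),ang(m[:2]-ax)-29.5,ang(m2-m1)-29.5)
j=q(600,395,134);print(j)
l=q(172,420,170);r=q(560,420,170);print(np.linalg.norm(l-r),(l+r)/2)
w=load('w9');l=q(175,430,176);r=q(580,430,176);print(np.linalg.norm(l-r),(l+r)/2)
E
```

```text
170 [ 467.1 -175.7  170. ] 20.096326294550753 82.28217079073838 78.02263398190266
176 [ 464.9 -174.3  176. ] 22.301876672549312 86.15317704344231 78.02263398190273
[ 509.09617017 -175.80126269  134.        ]
52.556102015921525 [ 472.12341038 -194.89113222  170.        ]
52.91951433801081 [ 470.92714305 -192.52170277  176.        ]
```

jog_arm(deltas=[6,0.5,0.4,0,-0.002,0,0.8,1,0,0,0,0,0,0.8,0,0,0,0,0,0,0,0,0,0,0,0,0,0,0,0,0,0,0,0,0,0,0,0,0,0,0,0])

```text
t: 13.1
eef_pos: [474.2, -194.9, 328.9]
tcp_rot: [-1.805, 1.568, -2.531]
ft_force: [0.2, 0.5, -0.5]
opening: 0.575
```

```bash
python3 - <<'E'
from h import *
s=st();to(s,[474.6,-194.4,329]);lev(s)
E
```

```text
t13.10 tcp [ 474.2 -194.9  328.9] xax [-0.003 -0.002 -1.   ] yang 0.845 j [-0.519  0.432  1.916 -0.004  0.795 -1.361] F [ 0.2  0.5 -0.5] M [-0.06 -0.    0.01] op 0.575
delta tool [-0.1  0.7 -0. ]
level rot tool [-0.     -0.0007  0.0031]
```

jog_arm(deltas=[0.4,0.3,0,0.15,0,0.003,0,0.5,0.2,0,0.15,0,0,0,0.5,0,0,0.15,0,0,0])

```text
t: 13.48
eef_pos: [474.3, -195.1, 327.7]
tcp_rot: [-0.782, 1.57, -1.97]
ft_force: [0.2, 1.0, 0.3]
opening: 0.575
```

```bash
python3 - <<'E'
from h import *
s=st();to(s,[474.6,-194.4,329]);lev(s);w=snap('wrist','w11')
cv2.imwrite('pics/w11z.png',cv2.resize(w['image'][160:340,220:420],None,fx=4,fy=4,interpolation=cv2.INTER_CUBIC)[:,:,::-1])
E
```

```text
t13.47 tcp [ 474.3 -195.1  327.7] xax [-0.    -0.001 -1.   ] yang 0.383 j [-5.190e-01  4.340e-01  1.917e+00 -1.000e-03  7.910e-01 -9.010e-01] F [0.2 1.  0.3] M [-0.09  0.13 -0.03] op 0.575
delta tool [-1.3  0.5 -0.5]
level rot tool [0.     0.0006 0.0006]
```

View pics/w11z.png

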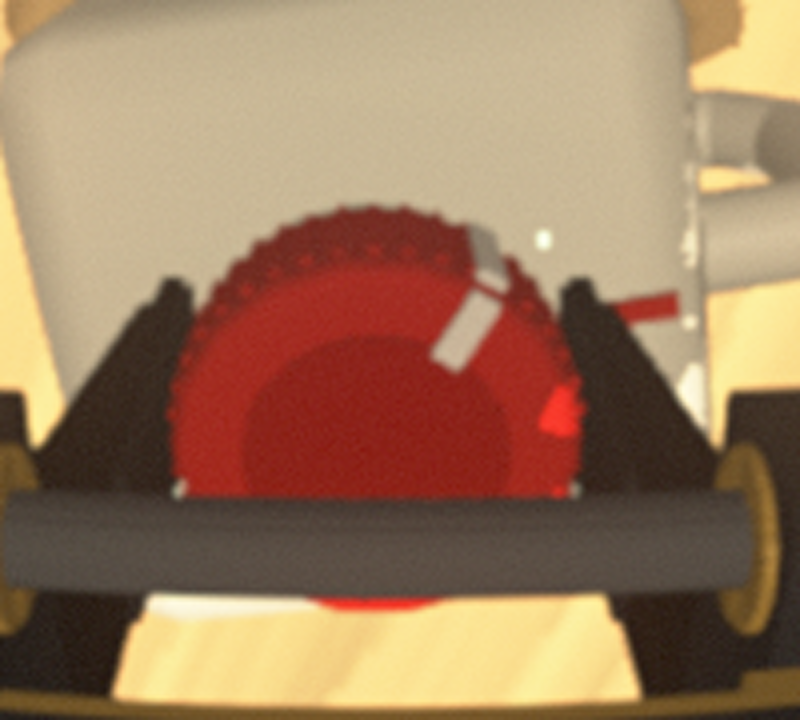

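jog_arm(deltas=[0.5,0.3,-0.3,0.15,0,0,0,0.5,0.2,-0.2,0.15,0,0,0,0.5,0,0,0.15,0,0,0,0,0,0,0.15,0,0,0])

```text
t: 14.02
eef_pos: [474.8, -194.5, 326.4]
tcp_rot: [0.419, 1.569, -1.384]
ft_force: [0.2, -1.1, 0.0]
opening: 0.575
```

```bash
python3 - <<'E'
from h import *
s=st();to(s,[474.6,-194.4,326]);lev(s)
E
```

```text
t14.03 tcp [ 474.8 -194.5  326.4] xax [ 0.    -0.001 -1.   ] yang -0.232 j [-0.517  0.436  1.918 -0.002  0.787 -0.284] F [ 0.2 -1.1  0. ] M [-0.14 -0.   -0.05] op 0.575
delta tool [ 0.4 -0.2 -0.1]
level rot tool [-0.      0.0013 -0.0006]
```

jog_arm(deltas=[0,0,0,0.1,0,0,0,0,0,0,0.08,0,0,0])

```text
t: 14.28
eef_pos: [474.9, -194.5, 326.5]
tcp_rot: [0.871, 1.569, -1.114]
ft_force: [-0.4, -1.6, -1.6]
opening: 0.574
```

```bash
python3 - <<'E'
from h import *
s=st()
E
```

```text
t14.28 tcp [ 474.9 -194.5  326.5] xax [ 0.001 -0.002 -1.   ] yang -0.414 j [-0.517  0.436  1.917 -0.002  0.787 -0.102] F [-0.4 -1.6 -1.6] M [-0.28  0.08  0.06] op 0.574
```

jog_arm(deltas=[0,0,0,0.06,0,0,0])

```text
t: 14.4
eef_pos: [475.0, -194.5, 326.5]
tcp_rot: [0.992, 1.569, -1.052]
ft_force: [0.5, -1.1, -1.6]
opening: 0.572
```

```bash
python3 - <<'E'
from h import *
s=st();print(s['tau'].round(2));w=snap('wrist','w12')
cv2.imwrite('pics/w12z.png',cv2.resize(w['image'][160:340,220:420],None,fx=4,fy=4,interpolation=cv2.INTER_CUBIC)[:,:,::-1])
E
```

```text
t14.40 tcp [ 475.  -194.5  326.5] xax [ 0.001 -0.002 -1.   ] yang -0.474 j [-0.517  0.436  1.917 -0.002  0.786 -0.043] F [ 0.5 -1.1 -1.6] M [-0.29  0.07 -0.01] op 0.572
[  0.44 -52.37 -19.77   0.21   0.2   -0.62]
```

View pics/w12z.png

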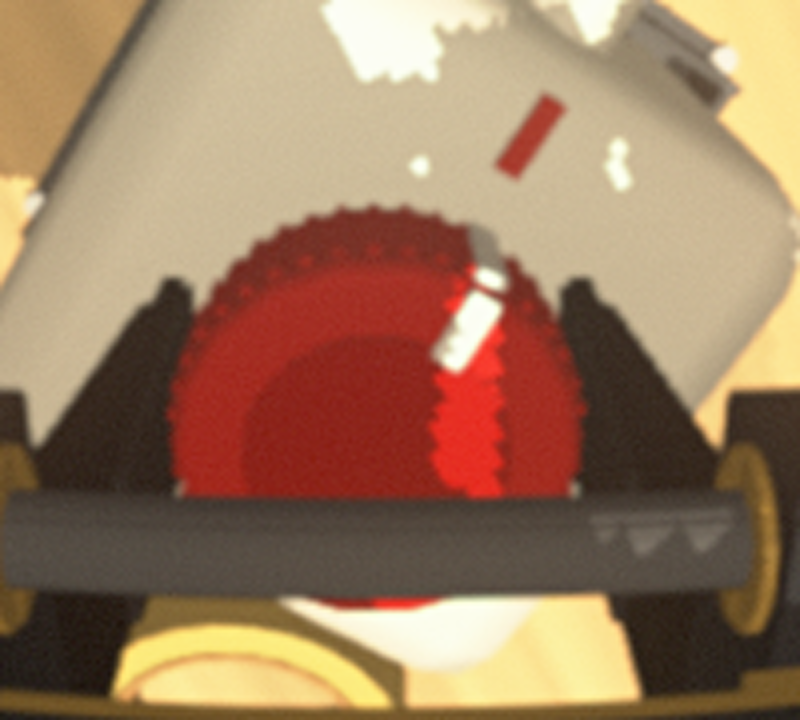

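```bash
cat >> h.py <<'E'
def turn(fn,m1,m2,j1,j2,ax=(474.6,-194.4),zt=167):
    w=load(fn);q=lambda p,z:P(w,*p,z,220,160)[:2]
    m1,m2=q(m1,zt),q(m2,zt);j1,j2=q(j1,134),q(j2,134);m=(m1+m2)/2;j=(j1+j2)/2;ax=np.array(ax)
    print('strip turn',ang(m2-m1)-ang(j2-j1),'centre turn',ang(m-ax)-ang(j-ax),'strips',ang(m2-m1),ang(j2-j1),'r',np.hypot(*(m-ax)),np.hypot(*(j-ax)),'a',ang(m-ax),ang(j-ax))
E
python3 - <<'E'
from h import *
turn('w12',(443,365),(489,283),(508,172),(556,102))
turn('w7',(446,362),(490,290),(530,180),(582,122),zt=173)
E
```

```text
strip turn 6.345882632287388 centre turn 3.1144302658433567 strips 36.870643061158646 30.524760428871257 r 20.637348298206614 39.44342693877737 a 31.17706158614721 28.062631320303854
strip turn 11.742416050272247 centre turn 9.822485294096118 strips 44.48272064000104 32.740304589728794 r 20.196188433612992 39.541524309846245 a 37.9980280929894 28.175542798893282
```

jog_arm(deltas=[0,0,0,0.04,0,0,0])

```text
t: 14.58
eef_pos: [474.9, -194.6, 326.4]
tcp_rot: [0.939, 1.569, -1.146]
ft_force: [-0.9, -2.0, -1.6]
opening: 0.575
```

```bash
python3 - <<'E'
from h import *
s=st();print(s['tau'].round(2)[5])
E
```

```text
t14.57 tcp [ 474.9 -194.6  326.4] xax [ 0.001 -0.002 -1.   ] yang -0.514 j [-0.517  0.436  1.917 -0.002  0.786 -0.002] F [-0.9 -2.  -1.6] M [-0.49  0.32  0.05] op 0.575
-0.64
```

jog_arm(deltas=[0,0,0,0.04,0,0,0])

```text
t: 14.7
eef_pos: [474.8, -194.7, 326.3]
tcp_rot: [0.679, 1.568, -1.443]
ft_force: [-1.7, -3.7, -2.4]
opening: 0.574
```

```bash
python3 - <<'E'
from h import *
s=st();print(s['tau'].round(2)[5])
E
```

```text
t14.70 tcp [ 474.8 -194.7  326.3] xax [ 0.    -0.002 -1.   ] yang -0.551 j [-0.518  0.436  1.918 -0.003  0.786  0.036] F [-1.7 -3.7 -2.4] M [-0.73  0.48  0.28] op 0.574
-0.26
```

jog_arm(deltas=[0,0,0,0.04,0,0,0])

```text
t: 14.82
eef_pos: [474.8, -194.8, 326.3]
tcp_rot: [0.627, 1.568, -1.532]
ft_force: [-0.2, -0.4, -1.1]
opening: 0.575
```

```bash
python3 - <<'E'
from h import *
s=st();print(s['tau'].round(2)[5]);w=snap('wrist','w13')
cv2.imwrite('pics/w13z.png',cv2.resize(w['image'][160:340,220:420],None,fx=4,fy=4,interpolation=cv2.INTER_CUBIC)[:,:,::-1])
E
```

```text
t14.82 tcp [ 474.8 -194.8  326.3] xax [ 0.    -0.003 -1.   ] yang -0.588 j [-0.518  0.436  1.918 -0.003  0.786  0.073] F [-0.2 -0.4 -1.1] M [-0.2   0.04  0.71] op 0.575
0.23
```

View pics/w13z.png

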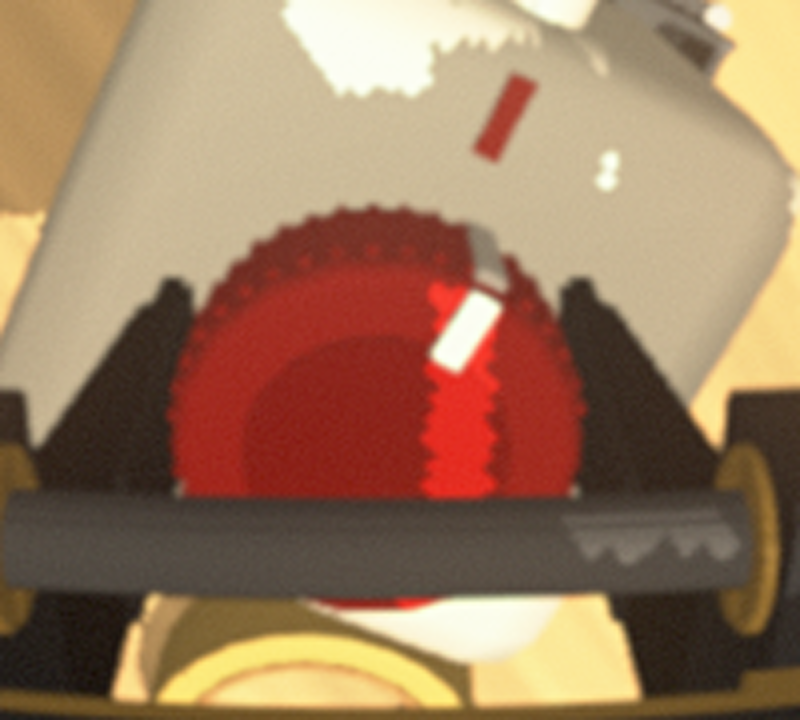

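jog_arm(deltas=[0,0,0,0.03,0,0,0])

```text
t: 15.0
eef_pos: [474.8, -194.8, 326.3]
tcp_rot: [0.569, 1.568, -1.619]
ft_force: [-0.3, -0.9, -0.5]
opening: 0.571
```

```bash
python3 - <<'E'
from h import *
s=st();lev(s);print(s['tau'].round(2)[5])
turn('w13',(443,365),(488,293),(486,155),(526,82))
E
```

```text
t15.00 tcp [ 474.8 -194.8  326.3] xax [-0.    -0.003 -1.   ] yang -0.618 j [-0.518  0.436  1.918 -0.004  0.786  0.103] F [-0.3 -0.9 -0.5] M [-0.14  0.11  1.15] op 0.571
level rot tool [ 0.      0.0026 -0.0017]
0.6
strip turn -1.7604449768083548 centre turn -5.005298816611152 strips 27.69839749528431 29.458842472092666 r 19.630216337030507 39.28358794135886 a 23.112116370417148 28.1174151870283
```

jog_arm(deltas=[0,0,0,-0.03,0,0,0,0,0,0,0,0,0,0.8,0,0,0,0,0,0,0.8,0,0,0,0,0,0,0.9])

```text
t: 15.5
eef_pos: [474.9, -194.6, 326.5]
tcp_rot: [0.827, 1.568, -1.329]
ft_force: [-0.0, -0.4, -0.2]
opening: 0.836
```

```bash
python3 - <<'E'
from h import *
s=st();lev(s);w=snap('wrist','w14')
cv2.imwrite('pics/w14z.png',cv2.resize(w['image'][160:340,220:420],None,fx=4,fy=4,interpolation=cv2.INTER_CUBIC)[:,:,::-1])
E
```

```text
t15.50 tcp [ 474.9 -194.6  326.5] xax [ 0.001 -0.002 -1.   ] yang -0.585 j [-0.517  0.436  1.917 -0.003  0.786  0.069] F [-0.  -0.4 -0.2] M [-0.1   0.03 -0.02] op 0.836
level rot tool [-0.      0.0017 -0.0019]
```

View pics/w14z.png

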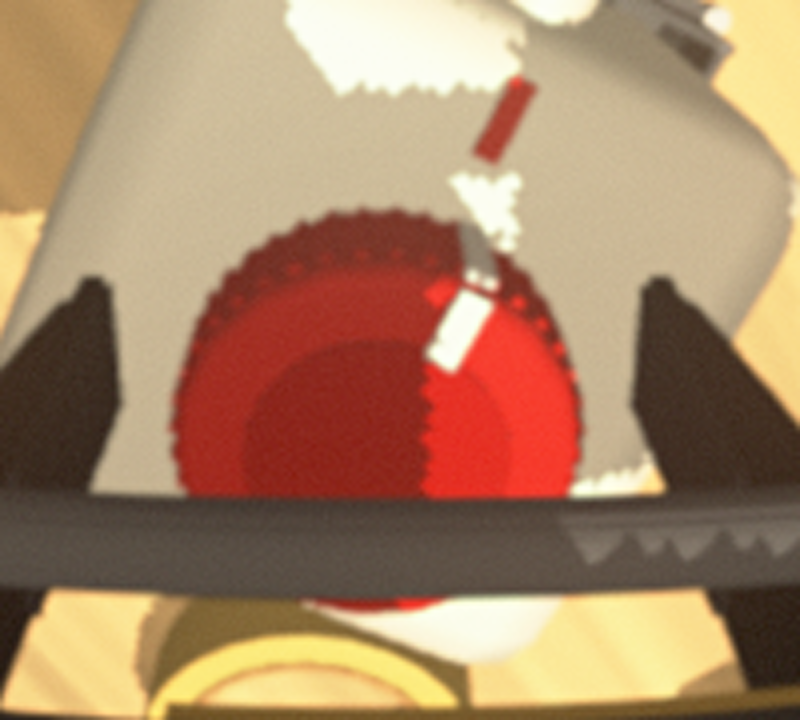

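jog_arm(deltas=[-10,0,0,0,0,0,1,-40,0,0,0,0,0,1,-40,0,0,0,0,0,1,0,0,0,0,0,0,1])

```text
t: 16.05
eef_pos: [474.8, -194.4, 420.9]
tcp_rot: [0.94, 1.568, -1.215]
ft_force: [0.1, -0.2, 0.4]
opening: 0.996
```

```bash
python3 - <<'E'
from h import *
turn('w14',(440,368),(480,293),(486,155),(526,82))
s=st();w=snap('wrist','w15');c=snap('side','s15')
cv2.imwrite('pics/w15z.png',cv2.resize(w['image'][80:260,220:420],None,fx=4,fy=4,interpolation=cv2.INTER_CUBIC)[:,:,::-1])
cv2.imwrite('pics/s15z.png',cv2.resize(c['image'][150:290,230:400],None,fx=4,fy=4,interpolation=cv2.INTER_CUBIC)[:,:,::-1])
E
```

```text
strip turn 2.0372930787785 centre turn -3.4950957405135874 strips 31.69246655702516 29.65517347824666 r 19.298611257786444 39.544301930581156 a 24.95865082806898 28.453746568582567
t16.05 tcp [ 474.8 -194.4  420.9] xax [ 0.001 -0.002 -1.   ] yang -0.585 j [-0.517  0.314  1.809 -0.002  1.017  0.069] F [ 0.1 -0.2  0.4] M [-0.11  0.12 -0.03] op 0.996
```

View pics/w15z.png

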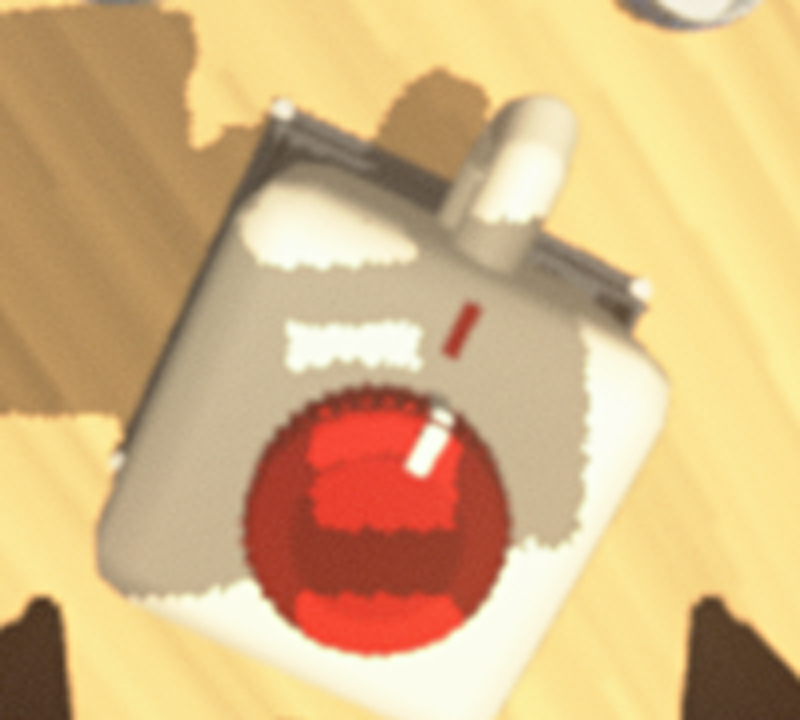

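View pics/s15z.png

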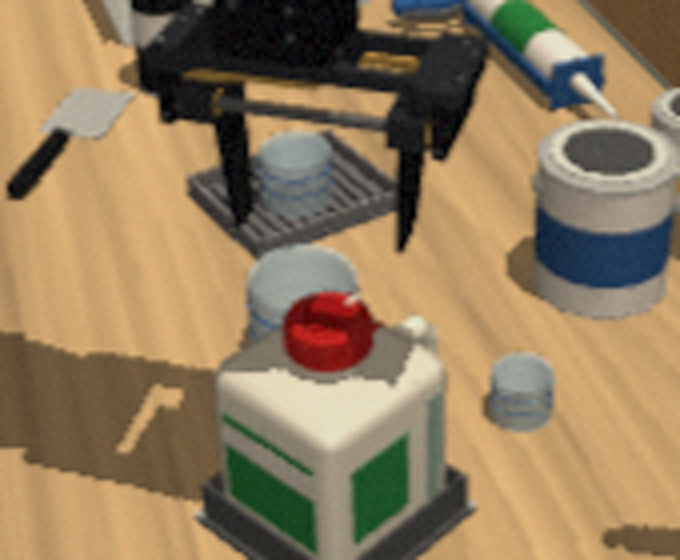

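```bash
python3 - <<'E'
from h import *
w=load('w15');im=w['image'];hsv=cv2.cvtColor(im,cv2.COLOR_RGB2HSV)
big=cv2.resize(im[80:260,220:420],None,fx=4,fy=4,interpolation=cv2.INTER_CUBIC);h=cv2.cvtColor(big,cv2.COLOR_RGB2HSV)
m=(((h[...,0]<10)|(h[...,0]>170))&(h[...,1]>150)).astype('u1');m[:,:200]=0;m[:,560:]=0
n,l,st_,ce=cv2.connectedComponentsWithStats(m)
for i in range(1,n):
    if st_[i,4]>300: print(st_[i],ce[i].round(1))
lid=max(range(1,n),key=lambda i:st_[i,4])
cn=max(cv2.findContours((l==lid).astype('u1'),0,1)[0],key=cv2.contourArea)
hull=cv2.convexHull(cn)[:,0]
# fit circle at z=167 with only lower half+sides of contour (top-disc edge)
pts=np.array([P(w,u,v,167)[:2] for u,v in cn[:,0] if v>500])
from scipy.optimize import least_squares
r=least_squares(lambda p:np.hypot(pts[:,0]-p[0],pts[:,1]-p[1])-p[2],[474,-194,27],loss='soft_l1').x;print('circle',r)
wm=((h[...,1]<70)&(h[...,2]>200)).astype('u1');fill=np.zeros_like(wm);cv2.fillPoly(fill,[cv2.convexHull(cn)],1)
roi=np.zeros_like(wm);roi[418:482,400:460]=1
n,l2,s2,c2=cv2.connectedComponentsWithStats(wm*fill*roi)
i=max(range(1,n),key=lambda i:s2[i,4]);print(s2[i],c2[i])
ys,xs=np.nonzero(l2==i)
W=np.array([P(w,u,v,167)[:2] for u,v in zip(xs,ys)]);c=W.mean(0)
ev=np.linalg.svd(W-c,full_matrices=False)[2][0];ev*=np.sign(ev[0])
print('mark',c,'strip ang',ang(ev),'ang from circle',ang(c-r[:2]),np.hypot(*(c-r[:2])))
# jug strip
ys,xs=np.nonzero(m[295:362,440:485]);J=np.array([P(w,u+440,v+295,134)[:2] for u,v in zip(xs,ys)]);cj=J.mean(0)
ev=np.linalg.svd(J-cj,full_matrices=False)[2][0];ev*=np.sign(ev[0])
print('jug',cj,'strip ang',ang(ev),'from circle',ang(cj-r[:2]),np.hypot(*(cj-r[:2])))
b=[P(w,*p,15) for p in[(283,110),(117,460),(641,290)]];print([x.round(1) for x in b],ang(b[0]-b[1]),ang(b[2]-b[0])+90,ang(b[2]-b[1]),(b[1]+b[2])/2)
E
```

```text
[446 306  31  49 576] [461.2 329.3]
[  245   390   263   264 51357] [373.7 525.6]
circle [ 473.93932289 -194.866595     25.96553781]
[ 408  418   45   57 1214] [429.06507414 445.83031301]
mark [ 492.69128072 -185.44488715] strip ang 27.832692692396193 ang from circle 26.676720291454576 20.985816660870178
jug [ 509.29743156 -175.43785165] strip ang 30.708338186921196 from circle 28.788125729964015 40.34441617325542
[array([ 497.1, -108.8,   15. ]), array([ 388.1, -170.9,   15. ]), array([ 560.4, -217.7,   15. ])] 29.67283335321544 30.17643400163216 -15.210373290914337 [ 474.24427169 -194.31906728   15.        ]
```

jog_arm(deltas=[0,0,0,-0.18,0,0,1,0,0,0,-0.18,0,0,1,0,0,0,-0.18,0,0,1,0,0,0,-0.18,0,0,1,0,0,0,-0.18,0,0,1,0,0,0,-0.18,0,0,1,0,0,0,-0.18,0,0,1,0,0,0,-0.18,0,0,1,0,0,-20,0,0,0,1,0,0,-20,0,0,0,1])

```text
t: 17.4
eef_pos: [442.1, -169.1, 406.8]
tcp_rot: [-2.931, 1.546, 2.685]
ft_force: [-0.4, 0.3, -0.6]
opening: 0.998
```

```bash
python3 - <<'E'
from h import *
s=st();w=snap('wrist','w16')
E
```

```text
t17.40 tcp [ 442.1 -169.1  406.8] xax [-0.022  0.011 -1.   ] yang 0.903 j [-5.050e-01  2.760e-01  1.910e+00 -1.000e-03  9.800e-01 -1.407e+00] F [-0.4  0.3 -0.6] M [-0.02  0.03 -0.07] op 0.998
```

View pics/w16.png

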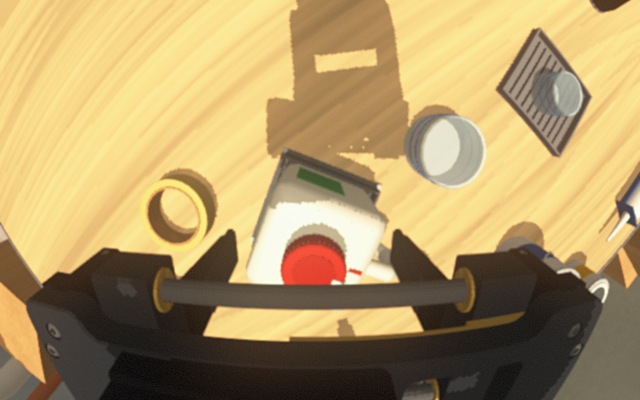

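jog_arm(deltas=[0,0,50,0,0,0,1,0,0,50,0,0,0,1,0,0,0,0,0,0,1])

```text
t: 17.82
eef_pos: [521.0, -231.2, 401.6]
tcp_rot: [-2.948, 1.54, 2.669]
ft_force: [0.3, -0.2, 0.4]
opening: 1.002
```

```bash
python3 - <<'E'
from h import *
s=st();w=snap('wrist','w17')
cv2.imwrite('pics/w17z.png',cv2.resize(w['image'][80:260,220:420],None,fx=4,fy=4,interpolation=cv2.INTER_CUBIC)[:,:,::-1])
E
```

```text
t17.82 tcp [ 521.  -231.2  401.6] xax [-0.027  0.014 -1.   ] yang 0.904 j [-0.533  0.42   1.694 -0.002  1.058 -1.436] F [ 0.3 -0.2  0.4] M [-0.05 -0.    0.05] op 1.002
```

View pics/w17z.png

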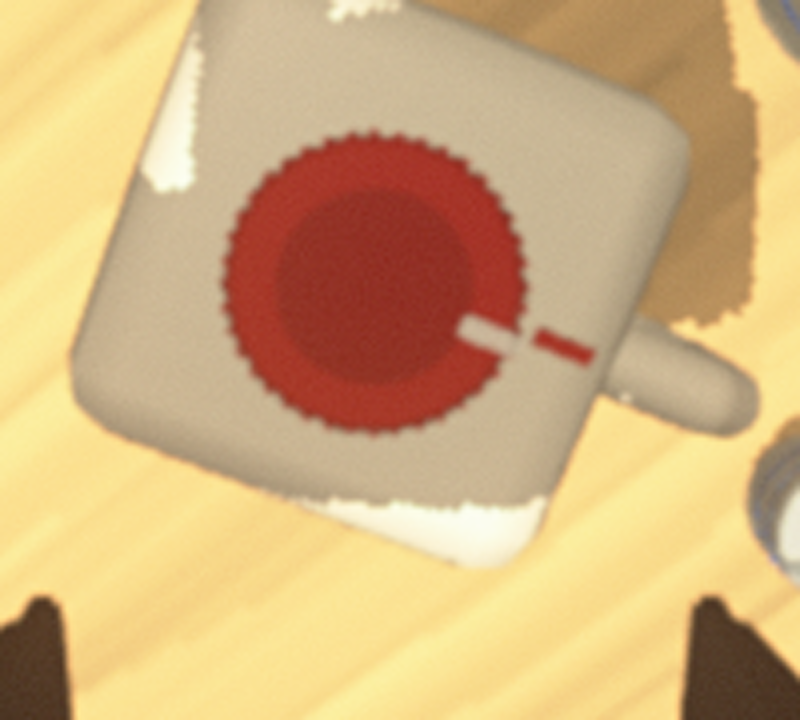

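```bash
cat > m.py <<'E'
from h import *
from scipy.optimize import least_squares
def meas(fn,zt=167,lidroi=None,markroi=None,jugroi=None,ov=80):
    w=load(fn);big=cv2.resize(w['image'][ov:ov+180,220:420],None,fx=4,fy=4,interpolation=cv2.INTER_CUBIC);h=cv2.cvtColor(big,cv2.COLOR_RGB2HSV).astype(int)
    red=((h[...,0]<8)|(h[...,0]>172))&(h[...,1]>140)
    g=lambda xs,ys,z:np.array([P(w,u,v,z,220,ov)[:2] for u,v in zip(xs,ys)])
    def sub(m,r): 
        k=np.zeros(m.shape,bool);x0,y0,x1,y1=r;k[y0:y1,x0:x1]=1;return m&k
    m=sub(red,lidroi).astype('u1');cn=max(cv2.findContours(m,0,1)[0],key=cv2.contourArea)[:,0]
    hull=cv2.convexHull(cn)[:,0];p=g(cn[:,0],cn[:,1],zt)
    r=least_squares(lambda q:np.hypot(p[:,0]-q[0],p[:,1]-q[1])-q[2],[474,-194,27],loss='soft_l1',f_scale=.3).x;print('circle',r.round(2))
    wm=sub(h[...,1]<70,markroi);ys,xs=np.nonzero(wm);W=g(xs,ys,zt);c=W.mean(0);e=np.linalg.svd(W-c,full_matrices=False)[2][0];e*=np.sign(e[0])
    ys,xs=np.nonzero(sub(red,jugroi));J=g(xs,ys,134);cj=J.mean(0);ej=np.linalg.svd(J-cj,full_matrices=False)[2][0];ej*=np.sign(ej[0])
    print(len(W),'mark',c.round(1),'strip',ang(e).round(1),'fromC',ang(c-r[:2]).round(1),np.hypot(*(c-r[:2])).round(1))
    print(len(J),'jug',cj.round(1),'strip',ang(ej).round(1),'fromC',ang(cj-r[:2]).round(1),np.hypot(*(cj-r[:2])).round(1))
    return w
E
python3 - <<'E'
from m import *
w=meas('w17',lidroi=(210,110,532,440),markroi=(452,312,510,356),jugroi=(530,325,605,372))
a=P(w,400,8,130);b=P(w,610,88,130);print('edge',ang(b-a), a,b); a=P(w,110,425,130);b=P(w,420,550,130);print(ang(b-a));a=P(w,545,500,130);b=P(w,675,200,130);print(ang(b-a))
print('nadir px',proj(w,[*np.array(w['world_from_camera'])[:2,3],134],True))
E
```

```text
circle [ 473.01 -195.76   26.08]
731 mark [ 492.5 -185.5] strip 28.4 fromC 27.8 22.1
845 jug [ 509.6 -175.2] strip 30.2 fromC 29.4 42.0
edge 31.76749290336431 [ 434.36901169 -158.79706776  130.        ] [ 473.28045801 -134.70150175  130.        ]
29.111843530390665
120.02671733270967
nadir px (np.float64(315.65481464157097), np.float64(119.14080322083369))
```

```bash
python3 - <<'E'
from h import *
c=snap('top','t20');cv2.imwrite('pics/t20z.png',cv2.resize(c['image'][130:290,200:440],None,fx=3,fy=3)[:,:,::-1]);print(env.state()['t'],env.job_done())
E
```

```text
the job is handed in; nothing more can be done
17.925 None
```

View pics/t20z.png

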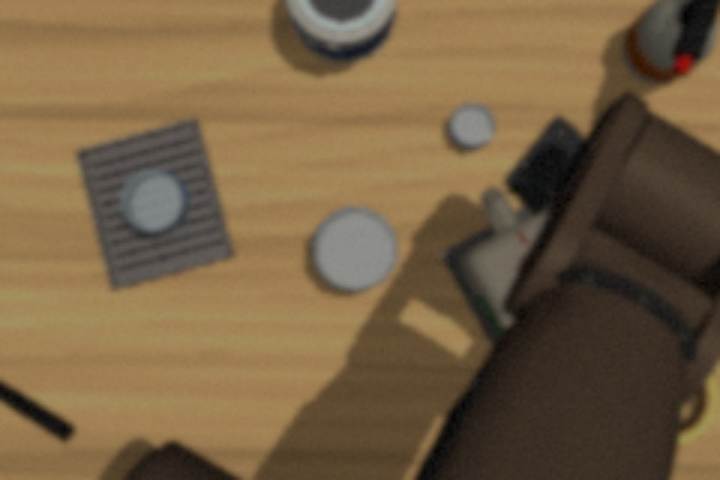

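The job is handed in at 17.9 s: the cup stands mouth-down near the centre of the tray, and the lid is screwed on tight at the stop.

- **Lid sequence:** I turned the lid back about 66°, to a turn of about 78°, and released it. The wrist picture showed it drop about 6 mm. I then regripped and screwed it clockwise to the stop, where the twist rose to 1.15 N·m. After that I opened the fingers and moved clear.
- **Last checks:** The lid looks level. The clearest overhead view puts its mark about 2° past the jug's red mark, inside the 3° limit.
- **What disagreed:** Earlier views gave anything from +2° to −5°. The readings of −3.5° and −5° came from close, oblique pictures, which I trusted less. The red mark on the jug also measured 39–42 mm from the neck axis, not 48 mm, though its direction agreed with the jug's edges.
- **Not checked directly:** I inferred the lid's final height from the gripper following it down and from how large it looked; I did not measure it.

The last pictures show nothing else moved, and the gripper was touching nothing at hand-in.

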